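# Hold the finish pot's bayonet lid in its vent position at the gas nozzle

## Robot

A 6-joint arm with a two-finger parallel gripper is mounted at the origin on the work surface; the furniture and walls round the work are solid. World frame = base frame: x ahead of the robot, y to its left, z up, the work surface at z = 0. Lengths are in mm, angles in rad, forces in N, time in s.
With the tool pointing down it reaches from about 350 to 875 mm from the base axis. Payload 4.2 kg.
Tool frame: the origin (TCP) lies midway between the tips of the shut fingers; the grasp point (between the pads) lies 19 mm behind it; z points along the fingers, y is the direction in which the jaws open and shut (so a half turn about z gives the same grasp; the last joint's range is limited). The gripper opens to 85 mm and grips with 20 to 120 N. Pads are 22 mm wide; open, the fingers measure 114 mm over their backs; the gripper's body (76 mm by 85 mm) begins 54 mm behind the grasp point. The pads swing forward as they close: fully open they stand 13 mm farther back than shut.
Start: joints at [-0.89, 0.385, 0.008, 0, -1.194, -0.259], TCP at [255.89, -570.193, 231.312] pointing down, gripper open.
Joint ranges: [-3.14, 3.14], [-1.21, 2.06], [-1.07, 1.41], [-3.16, 2.05], [-2.99, -0.16], [-3.1, 3.1]. Speed limits (rad/s): [2.79, 2.79, 3.14, 3.14, 3.14, 3.14].

## Interface

Orientations are given as a unit quaternion [x, y, z, w].
In Python, from bench import read_state, get_image, job_done, search_frame, regions_of gives the robot as it stands.
- The arm moves only by the tool servo_tool, never from a script. Its arguments are lists of equal length, an entry for each row: "turn": the turn, a rotation vector about the world's x, y, z in rad, a list of three; "dp": the shift along the world's x, y, z in m, a list of three; "fingers": the finger opening in m, from 0 to 0.0854. In form: {"turn": [[rx, ry, rz], ...], "dp": [[tx, ty, tz], ...], "fingers": [fingers, ...]}. A call has exactly 5 rows; each row shifts and turns the pose as measured when the row begins; what a row does not reach is not made up. A row lasts 1/8 s, in which the tool goes at most 62.5 mm and 10.7 degrees, less where a joint would pass 70% of its speed; a pose out of reach is approached as far as the arm can. A call is refused whole if a number of a shift passes 0.0625 or a number of a turn 0.188, either way. A call with a gripper value outside its range is refused whole. The fingers move at their own pace and stop on an object; the grip force is fixed at half the most. Time passes only in rows, so rows that do not move let the fingers close, or fill a call up. It gives the time, the measured TCP pose, the force and the opening at its end, in the units of the state.
- read_state(): the state, without advancing time (a new reading comes with each control period).
- get_image(name): name is "scene" or "top" or "wrist"; returns a dict with "img" (384x512x3 uint8, red, green, blue), "vfov" (degrees; the focal length in pixels is half the picture's height over the tangent of half this angle, whatever the lens; pixels are square), "cx", "cy" (the principal point, pixels), "world_from_camera" (4x4, takes a point from camera to world coordinates); the wrist camera has in their place "mount" (4x4, takes a point from camera to tool coordinates, whose origin is the TCP and whose axes are the flange's). Camera axes: x right, y down, z forward; pixel columns grow to the right and rows downward; lengths in mm; the calibration is good to about 2 mm. A picture is of the moment at which its call begins: read the wrist's pose just before it. There is no depth.
- job_done(): hands the job in, once; it reports no verdict.
Trained networks look in the newest picture that a camera, given by its name, has taken for a name from the list of things; names that differ only in an ending like _2 or _b are one class to them, and where a whole thing is asked for, a point or a joint stands for the part that bears it (a point fixed in the world has none). Each returns a list of dicts, best first, with "score" (0 to 1); they miss things now and then, are a little off and sometimes report something else, mostly with a low value. They report only what shows in the picture. A call takes as long as a camera call.
- search_frame(query, camera): "box" ([left, top, width, height] in pixels, round what is visible of it).
- regions_of(query, camera): "region" (384x512 bool, what is visible of it) and "box" ([left, top, width, height] in pixels, round what is visible of it).
The state is a dict: "clock": time; "joints": joint angles; "joint_vel": joint speeds; "joint_efforts": joint torques, N m; "position": TCP position; "ee_rot": TCP orientation; "contact_force": force on the tool from outside, world axes, zero at the start; "wrist_torque": the same for the moment, N m; "gripper_width": finger opening in mm.
Only numpy, scipy, OpenCV 4.12 (cv2) and the standard library are available. Lean on these libraries where they do the work, as an engineer would, in place of code of your own. Each camera call takes 0.05 s, during which the arm holds its last target. There are 200 camera calls.

## Task

This wood-finish pot is to be purged with gas before it is put away. First slide the pot along between its rails by its handle, without lifting it, until the port on its side meets the nozzle; then set the bayonet lid into its neck with both pins in the slot mouths, press it down against its spring and turn it clockwise only half way, until the lid's bar lies in line with the pot's handle (the vent position). Finish there still gripping and holding the lid: do not let it go on to click into the lock, and leave the other things on the bench alone.

Things in the scene. Friction and masses are not known exactly. Their poses are not given: they have to be found in the camera images.
- gas_stand: Fixed stand: plywood board 150 x 336 mm, 12 mm thick, two aluminium rails 10 mm high along its y axis, inner faces 57 mm from the centre line; at the +y end a nozzle bracket and a grey gas can (56 mm across, 170 mm high, 177 mm from the origin). Origin on the bench, midway between the rails. z up; the pot slides along +y to the nozzle.
- nozzle (a point): Centre of the face of the gas nozzle's black rubber cup (19 mm across, rigid), 52 mm above the bench, facing the stand's -y; axes of the stand. The pot is home when its port touches this cup.
- pot_handle (a point): Centre of the pot's handle: a level black bar on the pot's -x side (towards the robot), 60 mm long (x), 18 wide (y), 14 high, 79 mm above the bench, 80 mm from the pot's axis; axes of the pot. The pot (0.8 kg, loose) has a round body 84 mm across on a 110 mm square foot, which slides easily on the board between the rails with 2 mm play each side.
- pot_port (a point): Face of the brass gas port on the pot's +y side, 50 mm from the pot's axis, 52 mm above the bench; axes of the pot.
- pot_mouth (a point): Centre of the pot's open mouth, level with the rim, 118 mm above the bench. Axes of the pot: z up, x from the handle towards the axis, y to the port. Neck 67 mm inside, 76 mm outside, with two J-shaped slots through its wall, opposite each other. In the vent position the lid's bar lies along this x, above the handle and a small brass vent nipple.
- slot_mouth (a point): Middle of one slot's 11 mm wide mouth in the neck's rim, 36 mm from the pot's axis, 40 degrees counter-clockwise (from above) of the pot's x; the other is opposite. A lid enters with its bar on the line of the two mouths. From 22 to 11 mm below the rim the slot then runs clockwise for 78 degrees to a lock notch 4 mm higher, where the lid clicks fast; half way is the vent position.
- lid: The loose bayonet lid, 71 mm high, 0.2 kg: flange 80 mm across, under it a plug 64 mm across and a sprung seal disc 62 mm across. Origin: centre of its underside while it stands free. z up; x along its bar. It looks and works the same turned half round.
- lid_bar (a point): Centre of the lid's grip, an upright black bar 66 mm long (x), 14 wide (y), 26 high, 58 mm above the lid's underside, 12.5 mm above the flange's top; axes of the lid. In the neck the seal meets a ledge when this point is 30 mm above the rim; pressed down further, against 4 N plus 0.8 N per mm, the pins reach the level slots, where it is 21 to 25 mm above the rim.
- lid_pin (a point): Outer end of one of the lid's two steel pins: 7 mm thick, level, in line with the bar at its two ends, ends 46 mm from the lid's axis, 39.5 mm below the bar's centre; axes of the lid.
- turned_cup: Bystander: turned wooden cup, 72 mm across, 79 mm high. Origin under its centre.
- wax_tin: Bystander: round dark red tin, 81 mm across, 36 mm high. Origin under its centre.
- masking_tape: Bystander: roll of tape lying flat, 100 mm across, 25 mm high. Origin under its centre.
- sanding_block: Bystander: sanding block, 64 x 105 x 29 mm. Origin under its centre.

How it is judged (in metres and radians):
On the way, in this order (a step that is already met when the one before it is completed fails the run):
1. the pot has been slid up to the nozzle: its port is within 5 mm of the cup (distance between pot_port and nozzle below 0.005 m), for 0.2 s.
2. the lid is down in the neck with its pins in the slots (z of lid_bar in the frame of pot_mouth below 0.027 m and horizontal distance between lid_bar and pot_mouth below 0.005 m), for 0.1 s.
At the end, for the whole second after the job is handed in: The pot stands on the board with its port within 7 mm of the nozzle cup; the lid is in the neck (axes within 5 mm) with its pins in the slots (bar centre 18 to 27 mm above the rim), its bar within 8.5 degrees of the line of the pot's handle and gripped by the fingers (over 3 N) (all of step 2 and distance between pot_port and nozzle below 0.007 m and height (world z) of pot_mouth below 0.122 m and z of lid_bar in the frame of pot_mouth above 0.018 m and angle between the x axis of lid and the x axis of pot_mouth, either way round below 0.15 rad and contact force between the fingers and lid above 3 N); the arm keeps its last pose, push and grip.
It fails at once if the pot is lifted off the board or tipped (height (world z) of pot_mouth above 0.126 m or angle between pot_mouth's own z axis and vertical above 0.12 rad).
It fails at once if the lid clicks into the lock (turned more than 31 degrees past the vent position) (z of lid_bar in the frame of pot_mouth below 0.032 m and horizontal distance between lid_bar and pot_mouth below 0.008 m and ((x of lid_pin in the frame of pot_mouth above 0 m and y of lid_pin in the frame of pot_mouth below -0.0237 m) or (x of lid_pin in the frame of pot_mouth below 0 m and y of lid_pin in the frame of pot_mouth above 0.0237 m))).
It fails at once if a bystander is disturbed (moved more than 3 cm) (distance of any of turned_cup, wax_tin, masking_tape, sanding_block from where it was at the start of the episode above 0.03 m).
It also fails if it takes over 64 s, if anything falls off the work surface, if the arm or the gripper's body presses on something with over 40 N, if the wrist force passes 120 N, or if a joint passes its speed limit or range.

## Working session

There is one attempt and no reset: what is moved stays moved. The work goes in short steps, Python scripts to look and compute and a tool call to move; the robot and the scene stay as the last step left them, time stands still between calls to the robot, and variables do not carry over. Pictures are saved under pics/ and viewed, about 8 in all and at most 12, crops included, and the job is handed in when it is done.

Besides the shell and the picture viewer there is one more tool, called by a JSON object that holds its "api" and its "payload", one argument or row to a line. servo_tool: Moves the arm, as the interface text tells. Its arguments: {"type":"object","properties":{"turn":{"type":"array","items":{"type":"array","items":{"type":"number"}}},"dp":{"type":"array","items":{"type":"array","items":{"type":"number"}}},"fingers":{"type":"array","items":{"type":"number"}}},"required":["turn","dp","fingers"]}

```bash
mkdir -p pics; cat > h.py <<'E'
import numpy as np, cv2
from scipy.spatial.transform import Rotation as R
from bench import *
def cam(name):
    s=read_state(); g=get_image(name); g['name']=name
    g['f']=192/np.tan(np.radians(g['vfov'])/2)
    if 'world_from_camera' in g: g['T']=np.array(g['world_from_camera'])
    else:
        T=np.eye(4);T[:3,:3]=R.from_quat(s['ee_rot']).as_matrix();T[:3,3]=s['position'];g['T']=T@np.array(g['mount'])
    return g
def ray(g,u,v):
    d=g['T'][:3,:3]@np.array([(u-g['cx'])/g['f'],(v-g['cy'])/g['f'],1.]);return g['T'][:3,3],d
def onz(g,u,v,z):
    o,d=ray(g,u,v);return o+d*(z-o[2])/d[2]
def proj(g,p):
    q=np.linalg.inv(g['T'])@np.append(p,1);return q[:2]/q[2]*g['f']+[g['cx'],g['cy']]
def save(g,n,crop=None,s=1):
    im=cv2.cvtColor(g['img'],cv2.COLOR_RGB2BGR)
    if crop: x,y,w,h=crop; im=im[y:y+h,x:x+w]
    cv2.imwrite('pics/'+n,cv2.resize(im,None,fx=s,fy=s,interpolation=cv2.INTER_CUBIC))
def cen(r): 
    return np.array(np.nonzero(r)[::-1]).mean(1)
E
python3 - <<'E'
from h import *
np.set_printoptions(precision=1,suppress=True)
for n in ['top','scene']:
    g=cam(n); save(g,n+'0.png',s=1.5); print(n,g['f'],g['T'][:3,3],g['T'][:3,2])
    for q in ['lid','lid_bar','pot_handle','pot_mouth','pot_port','nozzle','gas_stand','slot_mouth','turned_cup','wax_tin','masking_tape','sanding_block']:
        for d in search_frame(q,n)[:2]:
            b=d['box'];c=(b[0]+b[2]/2,b[1]+b[3]/2); print(q,round(d['score'],2),b,onz(g,*c,{'pot_mouth':118,'pot_handle':79,'lid':40,'lid_bar':60}.get(q,20)))
print(read_state())
E
```

```text
top 488.6002634084225 [ 364.3 -143.2 1355.7] [ 0.2  0.  -1. ]
lid 0.67 [279.9, 206.5, 30.0, 30.9] [ 499.6 -235.9   40. ]
lid_bar 0.63 [278.2, 204.2, 28.6, 35.4] [ 497.5 -228.1   60. ]
pot_handle 0.62 [202.3, 178.3, 40.9, 60.6] [525.7 -42.7  79. ]
pot_handle 0.25 [119.6, 162.5, 131.0, 71.9] [549.9  57.8  79. ]
pot_mouth 0.87 [203.4, 179.0, 42.1, 63.2] [515.7 -50.3 118. ]
pot_port 0.75 [201.2, 182.2, 45.3, 57.3] [527.  -41.3  20. ]
nozzle 0.82 [116.8, 164.0, 134.1, 72.5] [553.4  70.3  20. ]
gas_stand 0.47 [200.2, 180.8, 46.9, 60.3] [526.7 -40.8  20. ]
slot_mouth 0.34 [362.2, 226.3, 40.3, 40.5] [ 441.1 -476.2   20. ]
turned_cup 0.91 [286.3, 161.4, 26.1, 32.7] [ 625.4 -247.8   20. ]
turned_cup 0.44 [274.2, 204.8, 32.1, 31.9] [ 504.6 -224.5   20. ]
wax_tin 0.98 [332.1, 205.8, 36.1, 29.1] [ 510.3 -388.8   20. ]
masking_tape 0.87 [363.3, 227.2, 35.9, 39.0] [ 440.6 -473.2   20. ]
masking_tape 0.49 [334.0, 205.6, 30.5, 30.2] [ 509.2 -386.3   20. ]
sanding_block 0.75 [156.7, 133.2, 38.9, 24.3] [708.7 100.1  20. ]
scene 431.13259324159304 [ 26.2 961.1 771. ] [ 0.4 -0.8 -0.5]
lid 0.19 [223.7, 20
[... 491 characters left out ...]
27.0, 107.2, 69.1] [542.  111.6  20. ]
turned_cup 0.91 [247.3, 178.2, 21.4, 30.2] [ 636.9 -298.6   20. ]
wax_tin 0.9 [291.8, 181.2, 19.3, 16.8] [ 502.8 -393.9   20. ]
masking_tape 0.8 [311.4, 178.4, 25.7, 15.8] [ 434.5 -455.6   20. ]
sanding_block 0.65 [225.3, 199.6, 55.3, 48.5] [ 560.5 -102.    20. ]
{'clock': 1.3, 'joints': array([-0.9,  0.4,  0. ,  0. , -1.2, -0.3]), 'joint_vel': array([ 0.,  0.,  0., -0., -0.,  0.]), 'joint_efforts': array([  0. , -39.2,  18.9,   4.2,  -0. ,  -0. ]), 'position': array([ 255.9, -570.2,  231.3]), 'ee_rot': array([-0.2,  1. , -0. , -0. ]), 'contact_force': array([-0.1, -0.1,  0.1]), 'wrist_torque': array([-0.,  0., -0.]), 'gripper_width': 85.24987948859274}
```

```bash
python3 - <<'E'
import cv2
a=cv2.imread('pics/top0.png')
b=a[180:400,150:480]
cv2.imwrite('pics/top1.png',cv2.resize(b,None,fx=2.4,fy=2.4,interpolation=cv2.INTER_CUBIC))
E
```

```text
(no output)
```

View pics/top1.png

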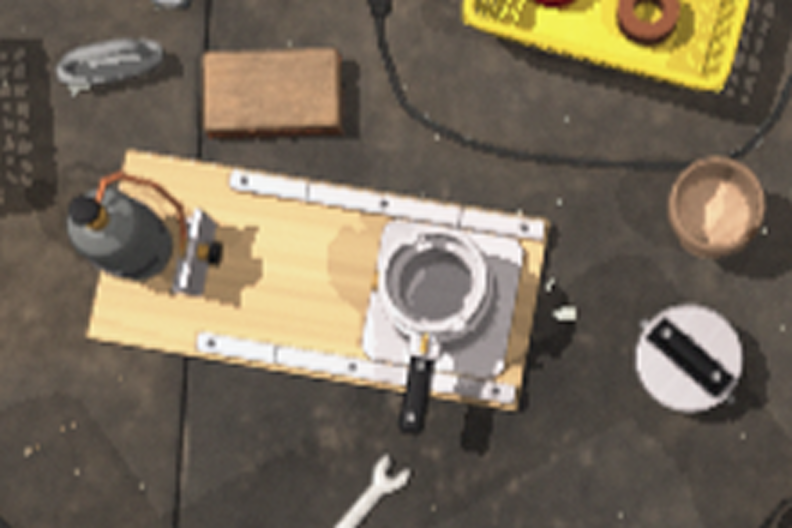

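```bash
python3 - <<'E'
from h import *
np.set_printoptions(precision=1,suppress=True)
g=cam('top')
def w(X,Y,z): return onz(g,(X/2.4+150)/1.5,(Y/2.4+180)/1.5,z)
P=dict(h1=w(419,358,86),h2=w(410,430,86),rim=w(436,284,118),cup=w(218,253,52),lb1=w(655,330,71),lb2=w(727,384,71),lid=w(690,358,46),
 r1=w(238,190,22),r2=w(540,236,22),s1=w(203,350,22),s2=w(505,402,22))
for k,v in P.items(): print(k,v)
for a,b in [('h1','h2'),('lb1','lb2'),('r1','r2'),('s1','s2')]:
    d=P[b]-P[a]; print(a,np.degrees(np.arctan2(d[1],d[0])),np.linalg.norm(d),(P[a]+P[b])/2)
s=read_state(); print(R.from_quat(s['ee_rot']).as_matrix()); print(np.array(g:=cam('wrist')['mount']))
E
```

```text
h1 [495.8 -27.8  86. ]
h2 [443.6 -23.5  86. ]
rim [545.7 -40.6 118. ]
cup [574.4 129.6  52. ]
lb1 [ 522.8 -199.    71. ]
lb2 [ 484.5 -252.5   71. ]
lid [ 505.5 -226.7   46. ]
r1 [628.9 123.3  22. ]
r2 [ 599.3 -111.2   22. ]
s1 [504.1 142.8  22. ]
s2 [470.8 -88.6  22. ]
h1 175.27541142104832 52.36491172378986 [469.7 -25.6  86. ]
lb1 -125.63303515089635 65.76493912277753 [ 503.7 -225.7   71. ]
r1 -97.21296284548528 236.38674184754657 [614.1   6.1  22. ]
s1 -98.18574713074675 233.697390354576 [487.4  27.1  22. ]
[[-0.9 -0.4 -0. ]
 [-0.4  0.9  0. ]
 [ 0.   0.  -1. ]]
[[   0.    -1.    -0.3   73. ]
 [   1.     0.     0.     1.4]
 [  -0.    -0.3    1.  -142.9]
 [   0.     0.     0.     1. ]]
```

{"api": "servo_tool", "payload": {
  "turn": [
    [0,0,-0.054],
    [0,0,-0.054],
    [0,0,-0.054],
    [0,0,-0.054],
    [0,0,-0.054]
  ],
  "dp": [
    [0.021,0.054,-0.003],
    [0.021,0.054,-0.003],
    [0.021,0.054,-0.003],
    [0.021,0.054,-0.003],
    [0.021,0.054,-0.003]
  ],
  "fingers": [0.06,0.06,0.06,0.06,0.06]
}}

```text
clock: 2.02
position: [362.1, -296.4, 215.4]
ee_rot: [-0.068, 0.998, -0.001, 0.001]
contact_force: [1.1, -1.1, -0.1]
gripper_width: 60.1
```

{"api": "servo_tool", "payload": {
  "turn": [
    [0,0,-0.054],
    [0,0,-0.054],
    [0,0,-0.054],
    [0,0,-0.054],
    [0,0,-0.054]
  ],
  "dp": [
    [0.021,0.054,-0.003],
    [0.021,0.054,-0.003],
    [0.021,0.054,-0.003],
    [0.021,0.054,-0.003],
    [0.021,0.054,-0.003]
  ],
  "fingers": [0.06,0.06,0.06,0.06,0.06]
}}

```text
clock: 2.65
position: [469.9, -17.1, 202.4]
ee_rot: [0.071, 0.997, -0.002, 0.004]
contact_force: [2.3, -0.9, 0.6]
gripper_width: 59.9
```

```bash
python3 - <<'E'
from h import *
np.set_printoptions(precision=1,suppress=True)
g=cam('wrist'); save(g,'w0.png',s=1.5); print(g['f'],g['cx'],g['cy'])
np.save('w0T.npy',g['T'])
for q in ['pot_handle','pot_mouth','nozzle']:
    for d in regions_of(q,'wrist')[:1]: print(q,d['score'],d['box'],cen(d['region']))
E
```

```text
312.83411785507985 252.42581975844664 190.13161964568326
pot_handle 0.83 [193.6, 152.9, 100.8, 175.6] [243.6 247.1]
pot_mouth 0.93 [197.7, 151.1, 97.6, 176.7] [243.5 247.1]
```

View pics/w0.png

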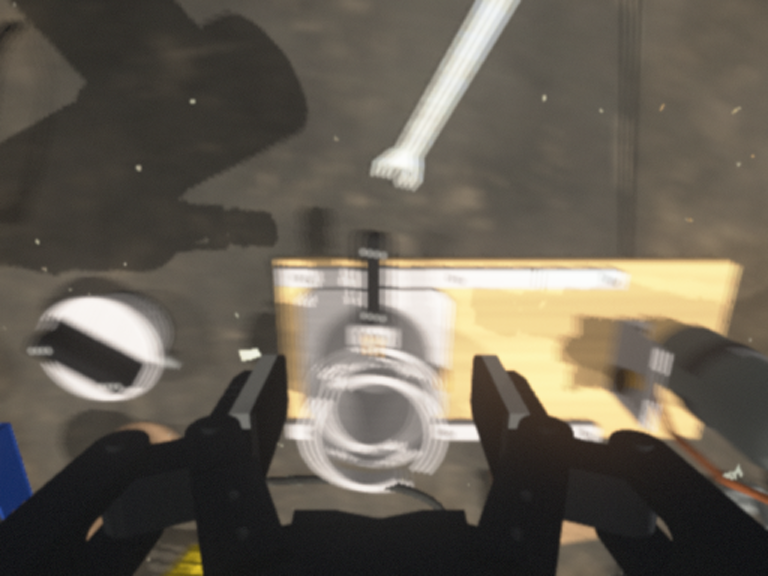

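```bash
python3 - <<'E'
from h import *
np.set_printoptions(precision=1,suppress=True)
print(read_state()['position'])
g=cam('wrist'); save(g,'w1.png',crop=(10,130,480,170),s=1.65)
for d in regions_of('lid','wrist')[:1]: print(d['score'],d['box'])
E
```

```text
[469.4 -18.1 201.8]
0.67 [13.0, 195.0, 99.8, 75.0]
```

View pics/w1.png

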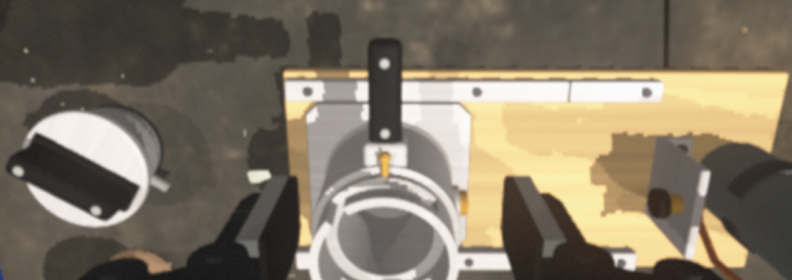

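```bash
python3 - <<'E'
from h import *
np.set_printoptions(precision=1,suppress=True)
g=cam('wrist'); 
def w(X,Y,z): return onz(g,X/1.65+10,Y/1.65+130,z)
a,b=w(386,41,86),w(386,141,86); print(a,b,(a+b)/2,np.degrees(np.arctan2(*(b-a)[1::-1])))
print('rimx',w(311,250,118),w(459,250,118)); print('port',w(468,203,52),'cup',w(649,204,52))
for (p,q) in [((285,80),(661,80)),((290,70),(780,70)),((470,120),(470,230))]:
    p,q=w(*p,22),w(*q,22); print(p,q,np.degrees(np.arctan2(*(q-p)[1::-1])))
l=[w(*c,71) for c in [(18,170),(97,211)]]; print('lid screws',l,(l[0]+l[1])/2,np.degrees(np.arctan2(*(l[1]-l[0])[1::-1])))
print(read_state()['position'],read_state()['ee_rot'])
E
```

```text
[442.4 -21.8  86. ] [496.1 -29.9  86. ] [469.3 -25.8  86. ] -8.517096876457787
rimx [536.8 -73.3 118. ] [547.1   0.7 118. ]
port [558.2  12.2  52. ] cup [574.7 125.3  52. ]
[470.2 -93.9  22. ] [504.  146.5  22. ] 81.98743070363102
[464.1 -89.3  22. ] [507.9 221.9  22. ] 81.9838467340357
[514.1  21.8  22. ] [596.4  13.5  22. ] -5.772239947154807
lid screws [array([ 490.2, -245.3,   71. ]), array([ 522.3, -208.1,   71. ])] [ 506.2 -226.7   71. ] 49.156796227698486
[468.9 -20.  202. ] [ 0.1  1.  -0.   0. ]
```

{"api": "servo_tool", "payload": {
  "turn": [
    [0,0,0],
    [0,0,0],
    [0,0,0],
    [0,0,0],
    [0,0,0]
  ],
  "dp": [
    [-0.001,-0.003,-0.04],
    [0,-0.003,-0.04],
    [0,0,-0.035],
    [0,0,-0.025],
    [0,0,0]
  ],
  "fingers": [0.06,0.06,0.06,0.06,0.06]
}}

```text
clock: 3.62
position: [467.2, -33.0, 61.0]
ee_rot: [0.077, 0.997, -0.001, 0.006]
contact_force: [-0.1, 0.5, 1.1]
gripper_width: 60.1
```

{"api": "servo_tool", "payload": {
  "turn": [
    [0,0.012,0.014],
    [0,0,0],
    [0,0,0],
    [0,0,0],
    [0,0,0]
  ],
  "dp": [
    [0.002,0.007,0],
    [0,0,0],
    [0,0,0],
    [0,0,0],
    [0,0,0]
  ],
  "fingers": [0.06,0.06,0.03,0.0,0.0]
}}

```text
clock: 4.25
position: [472.0, -26.0, 65.1]
ee_rot: [0.07, 0.998, -0.0, 0.004]
contact_force: [-0.4, -1.5, -1.7]
gripper_width: 16.6
```

{"api": "servo_tool", "payload": {
  "turn": [
    [0,0,0],
    [0,0,0],
    [0,0,0],
    [0,0,0],
    [0,0,0]
  ],
  "dp": [
    [0,0,0],
    [0.001,0.008,0],
    [0.001,0.008,0],
    [0.001,0.008,0],
    [0.001,0.008,0]
  ],
  "fingers": [0,0,0,0,0]
}}

```text
clock: 4.88
position: [475.5, 7.2, 65.1]
ee_rot: [0.071, 0.997, -0.001, 0.003]
contact_force: [-0.3, -2.3, 2.2]
gripper_width: 16.8
```

{"api": "servo_tool", "payload": {
  "turn": [
    [0,0,0],
    [0,0,0],
    [0,0,0],
    [0,0,0],
    [0,0,0]
  ],
  "dp": [
    [0.002,0.012,0],
    [0.002,0.012,0],
    [0.002,0.012,0],
    [0.002,0.012,0],
    [0.001,0.008,0]
  ],
  "fingers": [0,0,0,0,0]
}}

```text
clock: 5.5
position: [485.0, 67.7, 65.1]
ee_rot: [0.071, 0.998, -0.001, 0.003]
contact_force: [-0.4, -3.2, 1.5]
gripper_width: 16.6
```

{"api": "servo_tool", "payload": {
  "turn": [
    [0,0,0],
    [0,0,0],
    [0,0,0],
    [0,0,0],
    [0,0,0]
  ],
  "dp": [
    [0,0.003,0],
    [0,0.003,0],
    [0,0.003,0],
    [0,0.003,0],
    [0,0.003,0]
  ],
  "fingers": [0,0,0,0,0]
}}

```text
clock: 6.12
position: [485.7, 83.7, 65.2]
ee_rot: [0.07, 0.998, -0.001, 0.004]
contact_force: [2.2, -3.1, -1.0]
gripper_width: 16.9
```

{"api": "servo_tool", "payload": {
  "turn": [
    [0,0,0],
    [0,0,0],
    [0,0,0],
    [0,0,0],
    [0,0,0]
  ],
  "dp": [
    [0,0.002,0],
    [0,0.002,0],
    [0,0.002,0],
    [0,0.002,0],
    [0,0.002,0]
  ],
  "fingers": [0,0,0,0,0]
}}

```text
clock: 6.75
position: [486.3, 90.6, 65.1]
ee_rot: [0.07, 0.998, -0.004, 0.003]
contact_force: [7.1, -13.9, -0.3]
gripper_width: 16.6
```

{"api": "servo_tool", "payload": {
  "turn": [
    [0,0,0],
    [0,0,0],
    [0,0,0],
    [0,0,0],
    [0,0,0]
  ],
  "dp": [
    [0,0.001,0],
    [0,0.001,0],
    [0,0.001,0],
    [0,0.001,0],
    [0,0.001,0]
  ],
  "fingers": [0,0,0,0,0]
}}

```text
clock: 7.38
position: [486.4, 90.4, 65.1]
ee_rot: [0.071, 0.997, -0.007, 0.003]
contact_force: [4.3, -7.6, 0.2]
gripper_width: 16.4
```

```bash
python3 - <<'E'
from h import *
g=cam('wrist'); a=cv2.cvtColor(g['img'],cv2.COLOR_RGB2BGR)
cv2.imwrite('pics/a.png',cv2.resize(a,(640,480)))
g=cam('scene'); save(g,'b.png',crop=(160,170,140,110),s=3)
x=cv2.imread('pics/a.png');y=cv2.imread('pics/b.png');
x=cv2.resize(x,(440,330)); y=cv2.resize(y,(360,283)); o=np.zeros((330,800,3),np.uint8);o[:,:440]=x;o[:283,440:]=y;cv2.imwrite('pics/c.png',o)
E
```

```text
(no output)
```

View pics/c.png

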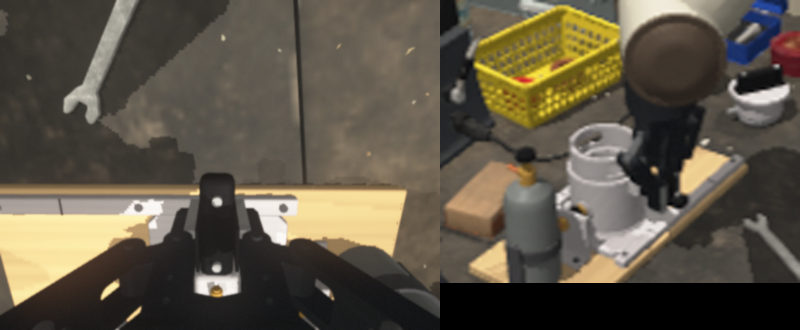

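{"api": "servo_tool", "payload": {
  "turn": [
    [0,0,0],
    [0,0,0],
    [0,0,0],
    [0,0,0],
    [0,0,0]
  ],
  "dp": [
    [0,0,0],
    [0,0,0],
    [0,0,0],
    [0,0,0.04],
    [0,0,0.05]
  ],
  "fingers": [0.06,0.06,0.06,0.06,0.06]
}}

```text
clock: 8.1
position: [482.6, 90.4, 153.0]
ee_rot: [0.071, 0.997, -0.009, -0.003]
contact_force: [1.4, 0.6, -0.1]
gripper_width: 60.2
```

{"api": "servo_tool", "payload": {
  "turn": [
    [0,0,0],
    [0,0,0],
    [0,0,0],
    [0,0,0],
    [0,0,0]
  ],
  "dp": [
    [0,0,0.05],
    [0,-0.02,0.03],
    [0,-0.02,0],
    [0,0,0],
    [0,0,0]
  ],
  "fingers": [0.06,0.06,0.06,0.06,0.06]
}}

```text
clock: 8.72
position: [483.6, 52.0, 240.3]
ee_rot: [0.069, 0.998, -0.006, 0.002]
contact_force: [0.0, 0.3, -0.8]
gripper_width: 60.2
```

```bash
python3 - <<'E'
from h import *
import pickle
np.set_printoptions(precision=3,suppress=True)
s=read_state();print(s['position'],s['ee_rot'])
g=cam('wrist'); save(g,'w2.png',crop=(120,140,320,200),s=2.5); pickle.dump(g,open('w2.pkl','wb'))
E
```

```text
[483.551  51.958 240.293] [ 0.069  0.998 -0.006  0.002]
```

View pics/w2.png

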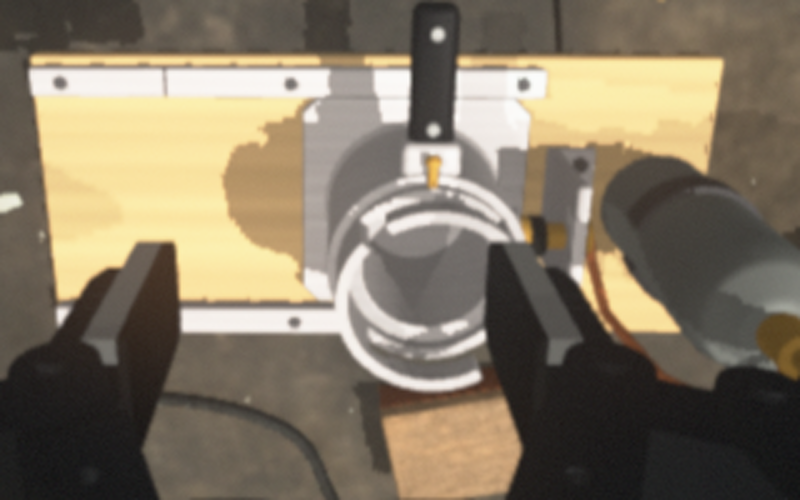

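```bash
python3 - <<'E'
from h import *
import pickle
np.set_printoptions(precision=1,suppress=True)
g=pickle.load(open('w2.pkl','rb'))
def w(X,Y,z): return onz(g,X/2.5+120,Y/2.5+140,z)
h1,h2=w(436,5,86),w(431,142,86);print('handle',h1,h2,np.linalg.norm(h1-h2),np.degrees(np.arctan2(*(h2-h1)[1::-1])))
for y in (67,97): 
  a,b=w(30,y,22),w(545,y+2,22);print('rail',a,b,np.degrees(np.arctan2(*(b-a)[1::-1])))
# rim outer points
P=np.array([w(*p,118)[:2] for p in [(334,300),(345,345),(365,370),(400,387),(440,390),(470,384)]])
from scipy.optimize import least_squares
r=least_squares(lambda c:np.hypot(*(P-c).T)-38,[565,79]);print('rim c',r.x,r.fun)
print('foot',w(303,200,24),w(527,200,24),'slots',w(490,365,118),w(365,235,118))
im=cv2.resize(cv2.cvtColor(g['img'],cv2.COLOR_RGB2BGR)[140:340,120:440],None,fx=2.5,fy=2.5)
for c,col in ((r.x,(0,0,255)),((565,79),(0,255,0))):
  for rad in (33.5,38):
    for t in np.arange(0,360,6):
      p=proj(g,[c[0]+rad*np.cos(np.radians(t)),c[1]+rad*np.sin(np.radians(t)),118]);p=((p-[120,140])*2.5).astype(int);cv2.circle(im,tuple(p),1,col,-1)
  for t in (32,212):
      p=proj(g,[c[0]+38*np.cos(np.radians(t)),c[1]+38*np.sin(np.radians(t)),118]);p=((p-[120,140])*2.5).astype(int);cv2.circle(im,tuple(p),5,col,1)
cv2.imwrite('pics/o.png',cv2.resize(im[150:420,280:560],None,fx=2,fy=2))
E
```

```text
handle [457.9  95.4  86. ] [512.  88.  86.] 54.59981783325419 -7.751362339204702
rail [471.3 -91.5  22. ] [505.1 149.6  22. ] 82.02145864005188
rail [485.7 -95.2  22. ] [519.7 148.7  22. ] 82.0468496633032
rim c [566.3  79.9] [-0.1 -0.2  0.4  0.1 -0.3  0. ]
foot [554.9  27.   24. ] [569.5 136.5  24. ] slots [595.2  99.1 118. ] [533.8  57.8 118. ]
```

View pics/o.png

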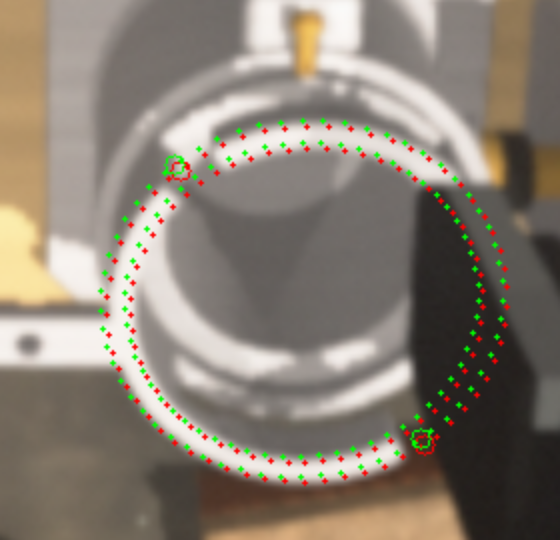

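{"api": "servo_tool", "payload": {
  "turn": [
    [0,0,0.131],
    [0,0,0.131],
    [0,0,0.131],
    [0,0,0.131],
    [0,0,0.131]
  ],
  "dp": [
    [0.003,-0.035,-0.005],
    [0.003,-0.035,-0.005],
    [0.003,-0.035,-0.005],
    [0.003,-0.035,-0.01],
    [0.003,-0.035,-0.01]
  ],
  "fingers": [0.06,0.06,0.06,0.06,0.06]
}}

```text
clock: 9.4
position: [499.4, -122.8, 202.1]
ee_rot: [-0.27, 0.963, -0.005, 0.002]
contact_force: [0.9, 0.4, -0.1]
gripper_width: 59.8
```

{"api": "servo_tool", "payload": {
  "turn": [
    [0,0,0.131],
    [0,0,0.131],
    [0,0,0.131],
    [0,0,0],
    [0,0,0]
  ],
  "dp": [
    [0.003,-0.035,-0.01],
    [0.003,-0.035,-0.01],
    [0.003,-0.035,-0.005],
    [0,0,0],
    [0,0,0]
  ],
  "fingers": [0.06,0.06,0.06,0.06,0.06]
}}

```text
clock: 10.02
position: [508.3, -229.9, 171.5]
ee_rot: [-0.459, 0.888, -0.002, -0.0]
contact_force: [-0.3, -0.2, 0.4]
gripper_width: 59.8
```

```bash
python3 - <<'E'
from h import *
import pickle
np.set_printoptions(precision=3,suppress=True)
cam('wrist');cam('wrist')
s=read_state();print(s['position'],s['ee_rot'],s['joints'])
g=cam('wrist'); save(g,'w3.png',crop=(120,140,280,220),s=2.5); pickle.dump(g,open('w3.pkl','wb'))
E
```

```text
[ 508.392 -229.533  171.88 ] [-0.459  0.888 -0.003 -0.   ] [-0.131  0.32  -0.251  0.005 -0.997 -0.488]
```

View pics/w3.png

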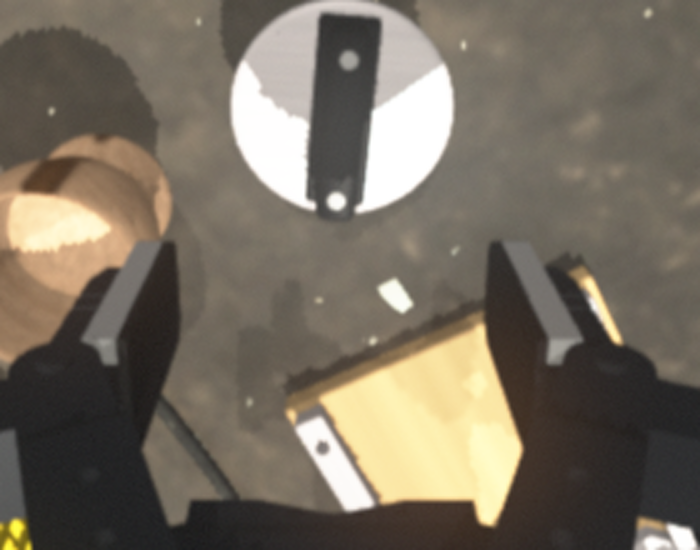

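```bash
python3 - <<'E'
from h import *
import pickle
np.set_printoptions(precision=1,suppress=True)
g=pickle.load(open('w3.pkl','rb'))
def w(X,Y,z): return onz(g,X/2.5+120,Y/2.5+140,z)
c=[w(*p,71) for p in [(322,14),(381,18),(307,198),(364,206)]];print(c)
a,b=(c[0]+c[1])/2,(c[2]+c[3])/2;print('bar',(a+b)/2,np.linalg.norm(a-b),np.degrees(np.arctan2(*(b-a)[1::-1])))
a,b=w(349,60,71),w(337,201,71);print('screws',(a+b)/2,np.linalg.norm(a-b),np.degrees(np.arctan2(*(b-a)[1::-1])))
P=np.array([w(*p,45.5)[:2] for p in [(231,105),(454,105),(245,50),(440,50),(260,175),(420,180)]])
from scipy.optimize import least_squares
r=least_squares(lambda c:np.hypot(*(P-c).T)-40,[505,-226]);print('flange',r.x,r.fun)
E
```

```text
[array([ 489.8, -259.7,   71. ]), array([ 475.4, -248. ,   71. ]), array([ 529.6, -212.3,   71. ]), array([ 515.7, -198.9,   71. ])]
bar [ 502.6 -229.8   71. ] 62.71066074118988 50.29550917032695
screws [ 506.6 -224.2   71. ] 48.29453326056945 50.365932453076226
flange [ 505.6 -225.6] [-0.2 -0.2 -0.1 -0.2 -0.2 -0.1]
```

{"api": "servo_tool", "payload": {
  "turn": [
    [0,0,-0.04],
    [0,0,-0.036],
    [0,0,0],
    [0,0,0],
    [0,0,0]
  ],
  "dp": [
    [-0.001,0.002,-0.02],
    [-0.001,0.002,-0.03],
    [0,0,-0.025],
    [0,0,-0.015],
    [0,0,0]
  ],
  "fingers": [0.06,0.06,0.06,0.06,0.06]
}}

```text
clock: 10.8
position: [508.7, -221.8, 83.0]
ee_rot: [-0.427, 0.904, -0.005, 0.003]
contact_force: [0.6, -0.6, 0.5]
gripper_width: 59.8
```

{"api": "servo_tool", "payload": {
  "turn": [
    [0.006,0.01,0],
    [0,0,0],
    [0,0,0],
    [0,0,0],
    [0,0,0]
  ],
  "dp": [
    [-0.003,-0.004,-0.015],
    [0,0,-0.01],
    [0,0,0],
    [0,0,0],
    [0,0,0]
  ],
  "fingers": [0.06,0.06,0.06,0.06,0.06]
}}

```text
clock: 11.42
position: [507.3, -226.4, 58.7]
ee_rot: [-0.427, 0.904, -0.001, 0.001]
contact_force: [-0.4, 0.1, -0.1]
gripper_width: 60.1
```

{"api": "servo_tool", "payload": {
  "turn": [
    [0,0,0],
    [0,0,0],
    [0,0,0],
    [0,0,0],
    [0,0,0]
  ],
  "dp": [
    [-0.002,0.001,-0.009],
    [0,0,0],
    [0,0,0],
    [0,0,0],
    [0,0,0]
  ],
  "fingers": [0.06,0.04,0.02,0,0]
}}

```text
clock: 12.05
position: [505.5, -225.3, 49.6]
ee_rot: [-0.427, 0.904, -0.002, 0.002]
contact_force: [1.0, -0.5, -0.5]
gripper_width: 13.0
```

{"api": "servo_tool", "payload": {
  "turn": [
    [0,0,0],
    [0,0,0],
    [0,0,0],
    [0,0,0],
    [0,0,0]
  ],
  "dp": [
    [0,0,0],
    [0,0,0.02],
    [0,0,0.04],
    [0,0,0.05],
    [0,0,0.045]
  ],
  "fingers": [0,0,0,0,0]
}}

```text
clock: 12.68
position: [499.7, -223.8, 201.9]
ee_rot: [-0.426, 0.905, 0.004, -0.005]
contact_force: [1.4, -0.6, -2.0]
gripper_width: 12.7
```

{"api": "servo_tool", "payload": {
  "turn": [
    [0,0,-0.04],
    [0,0,-0.04],
    [0,0,-0.04],
    [0,0,-0.04],
    [0,0,-0.04]
  ],
  "dp": [
    [0.006,0.03,0.002],
    [0.008,0.04,0],
    [0.008,0.04,0],
    [0.008,0.04,0],
    [0.008,0.04,0]
  ],
  "fingers": [0,0,0,0,0]
}}

```text
clock: 13.3
position: [537.1, -30.7, 206.3]
ee_rot: [-0.327, 0.945, 0.004, -0.002]
contact_force: [0.8, 0.8, -1.3]
gripper_width: 12.6
```

{"api": "servo_tool", "payload": {
  "turn": [
    [0,0,-0.03],
    [0,0,-0.03],
    [0,0,-0.03],
    [0,0,0],
    [0,0,0]
  ],
  "dp": [
    [0.01,0.035,0],
    [0.008,0.03,0],
    [0.005,0.02,0],
    [0.002,0.01,0],
    [0,0,0]
  ],
  "fingers": [0,0,0,0,0]
}}

```text
clock: 13.92
position: [559.7, 69.8, 202.7]
ee_rot: [-0.285, 0.959, 0.005, -0.006]
contact_force: [-0.2, 0.2, -2.1]
gripper_width: 12.3
```

{"api": "servo_tool", "payload": {
  "turn": [
    [-0.006,-0.014,-0.02],
    [0,0,0],
    [0,0,0],
    [0,0,0],
    [0,0,0]
  ],
  "dp": [
    [0.0065,0.01,0],
    [0,0,0],
    [0,0,0],
    [0,0,0],
    [0,0,0]
  ],
  "fingers": [0,0,0,0,0]
}}

```text
clock: 14.55
position: [564.5, 76.3, 202.3]
ee_rot: [-0.274, 0.962, 0.0, -0.002]
contact_force: [0.4, -0.2, -2.4]
gripper_width: 12.9
```

```bash
python3 - <<'E'
from h import *
import pickle
np.set_printoptions(precision=4,suppress=True)
s=read_state();print(s['position'],s['ee_rot'],s['contact_force'])
g=cam('wrist'); save(g,'w4.png',crop=(120,100,280,240),s=2.5)
E
```

```text
[564.485   76.2974 202.2645] [-0.2735  0.9619  0.0003 -0.0018] [ 0.3798 -0.197  -2.4369]
```

View pics/w4.png

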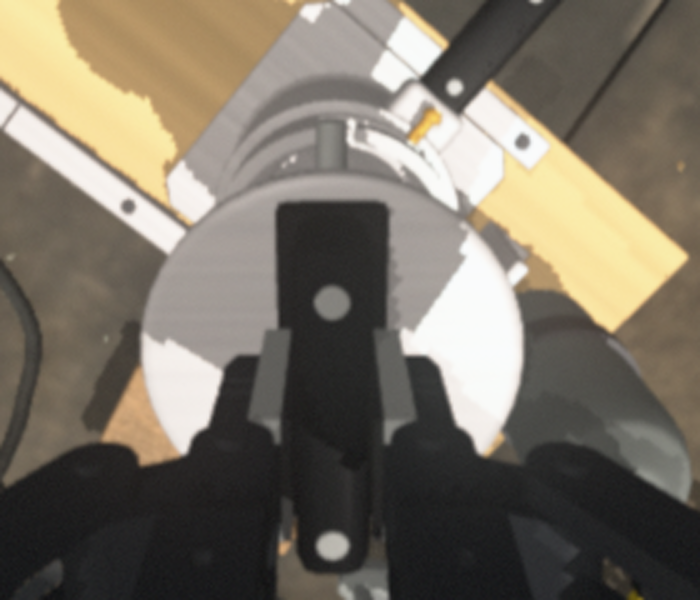

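{"api": "servo_tool", "payload": {
  "turn": [
    [0,0,0.004],
    [0,0,0],
    [0,0,0],
    [0,0,0],
    [0,0,0]
  ],
  "dp": [
    [0.002,0.0035,-0.01],
    [0,0,-0.01],
    [0,0,-0.004],
    [0,0,0],
    [0,0,0]
  ],
  "fingers": [0,0,0,0,0]
}}

```text
clock: 15.22
position: [566.3, 80.0, 175.7]
ee_rot: [-0.276, 0.961, 0.0, -0.003]
contact_force: [0.1, -0.1, -0.3]
gripper_width: 13.0
```

{"api": "servo_tool", "payload": {
  "turn": [
    [0,0,0],
    [0,0,0],
    [0,0,0],
    [0,0,0],
    [0,0,0]
  ],
  "dp": [
    [0,0,-0.006],
    [0,0,-0.006],
    [0,0,-0.004],
    [0,0,-0.002],
    [0,0,0]
  ],
  "fingers": [0,0,0,0,0]
}}

```text
clock: 15.85
position: [566.4, 80.0, 156.8]
ee_rot: [-0.276, 0.961, 0.0, -0.002]
contact_force: [0.2, -0.3, -2.1]
gripper_width: 12.7
```

{"api": "servo_tool", "payload": {
  "turn": [
    [0,0,0],
    [0,0,0],
    [0,0,0],
    [0,0,0],
    [0,0,0]
  ],
  "dp": [
    [0,0,-0.003],
    [0,0,-0.003],
    [0,0,-0.003],
    [0,0,-0.002],
    [0,0,0]
  ],
  "fingers": [0,0,0,0,0]
}}

```text
clock: 16.48
position: [566.4, 79.8, 145.5]
ee_rot: [-0.276, 0.961, 0.0, -0.002]
contact_force: [-0.4, -0.5, -2.0]
gripper_width: 13.0
```

{"api": "servo_tool", "payload": {
  "turn": [
    [0,0,0],
    [0,0,0],
    [0,0,0],
    [0,0,0],
    [0,0,0]
  ],
  "dp": [
    [0,0,-0.003],
    [0,0,-0.003],
    [0,0,-0.002],
    [0,0,-0.002],
    [0,0,-0.001]
  ],
  "fingers": [0,0,0,0,0]
}}

```text
clock: 17.1
position: [566.6, 79.6, 136.5]
ee_rot: [-0.276, 0.961, -0.0, -0.002]
contact_force: [-3.9, -0.4, 5.9]
gripper_width: 12.5
```

{"api": "servo_tool", "payload": {
  "turn": [
    [0,0,0],
    [0,0,0],
    [0,0,0],
    [0,0,0],
    [0,0,0]
  ],
  "dp": [
    [0,0,-0.002],
    [0,0,-0.002],
    [0,0,-0.002],
    [0,0,-0.001],
    [0,0,0]
  ],
  "fingers": [0,0,0,0,0]
}}

```text
clock: 17.73
position: [566.6, 79.6, 134.3]
ee_rot: [-0.277, 0.961, -0.001, -0.0]
contact_force: [-3.8, -0.8, 5.2]
gripper_width: 12.8
```

{"api": "servo_tool", "payload": {
  "turn": [
    [0,0,0],
    [0,0,0],
    [0,0,0],
    [0,0,0],
    [0,0,0]
  ],
  "dp": [
    [0,0,-0.003],
    [0,0,-0.003],
    [0,0,-0.003],
    [0,0,-0.003],
    [0,0,-0.003]
  ],
  "fingers": [0,0,0,0,0]
}}

```text
clock: 18.35
position: [567.7, 79.5, 130.1]
ee_rot: [-0.278, 0.96, -0.002, 0.003]
contact_force: [-6.4, -0.1, 15.3]
gripper_width: 12.6
```

{"api": "servo_tool", "payload": {
  "turn": [
    [0,0,-0.03],
    [0,0,-0.05],
    [0,0,-0.05],
    [0,0,-0.05],
    [0,0,-0.03]
  ],
  "dp": [
    [-0.001,0,0.0],
    [0,0,-0.001],
    [0,0,-0.001],
    [0,0,-0.001],
    [0,0,-0.001]
  ],
  "fingers": [0,0,0,0,0]
}}

```text
clock: 18.98
position: [568.0, 79.3, 133.4]
ee_rot: [-0.175, 0.985, -0.004, 0.005]
contact_force: [-3.6, 0.2, 6.7]
gripper_width: 12.8
```

{"api": "servo_tool", "payload": {
  "turn": [
    [0.003,0.005,-0.06],
    [0.003,0.005,-0.06],
    [0,0,-0.06],
    [0,0,-0.06],
    [0,0,-0.04]
  ],
  "dp": [
    [-0.001,0,-0.0015],
    [0,0,-0.0015],
    [0,0,-0.0015],
    [0,0,-0.0015],
    [0,0,-0.0015]
  ],
  "fingers": [0,0,0,0,0]
}}

```text
clock: 19.6
position: [568.2, 79.3, 132.5]
ee_rot: [-0.034, 0.999, -0.001, 0.003]
contact_force: [-4.2, 0.1, 7.9]
gripper_width: 12.6
```

{"api": "servo_tool", "payload": {
  "turn": [
    [0,0,-0.06],
    [0,0,-0.06],
    [0,0,-0.05],
    [0,0,-0.03],
    [0,0,0]
  ],
  "dp": [
    [-0.001,0,-0.001],
    [0,0,-0.001],
    [0,0,-0.001],
    [0,0,-0.001],
    [0,0,-0.001]
  ],
  "fingers": [0,0,0,0,0]
}}

```text
clock: 20.23
position: [568.2, 79.3, 133.5]
ee_rot: [0.067, 0.998, -0.002, 0.005]
contact_force: [-3.4, -1.0, 6.6]
gripper_width: 12.9
```

```bash
python3 - <<'E'
from h import *
import pickle
np.set_printoptions(precision=4,suppress=True)
s=read_state();print(s['position'],s['ee_rot'],s['contact_force'],s['wrist_torque'])
g=cam('wrist'); save(g,'w5.png',crop=(80,60,360,270),s=2.2); pickle.dump(g,open('w5.pkl','wb'))
E
```

```text
[568.2406  79.2837 133.4557] [ 0.0673  0.9977 -0.0018  0.0055] [-3.354  -0.9856  6.5537] [-0.0592  1.1514  0.0247]
```

View pics/w5.png

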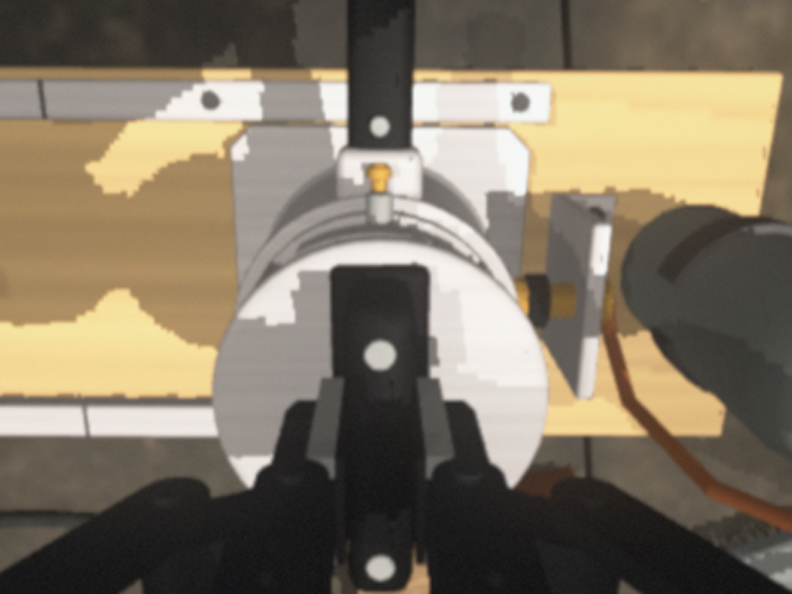

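```bash
python3 - <<'E'
from h import *
s=read_state();print(s['position'],s['ee_rot'],s['contact_force'],s['gripper_width'])
print(job_done())
s=read_state();print(s['position'],s['ee_rot'],s['contact_force'],s['gripper_width'])
E
```

```text
[568.23711424  79.2829273  133.42907338] [ 0.06725987  0.99771892 -0.00179688  0.00546318] [-3.40566269  0.07442664  6.70055375] 12.632106230703036
the job is handed in; nothing more can be done
None
the job is handed in; nothing more can be done
```

I slid the pot by its handle up to the nozzle, set the lid in with both pins in the slot mouths, pressed it down and turned it clockwise 40° to the vent position. The job was handed in at about 20 s with the lid still gripped; it gives no verdict.

What the last checks showed:
- **Port:** in the last wrist picture it meets the nozzle cup. When the pot reached the nozzle it stopped with about 14 N of push.
- **Lid angle:** the bar lies in line with the handle, at about −7.7° against the pot's −8°. A pin stands over the vent nipple.
- **Lid height:** by calculation the bar centre is about 24 mm above the rim, inside the 21 to 25 mm of the level slot. This is worked out from the arm's pose and assumes the lid did not slip in the fingers.
- **Grip and push:** the fingers are closed on the bar at 12.6 mm, and the pot's spring pushes back with about 7 N.
- **Bystanders:** I did not re-measure them after the moves. No contact with any of them was planned, and none showed in the force readings.

One small disagreement: the tool ended about 2 mm in x from the mouth centre I had measured, with a side force of about 3 N and a tilt of about 0.6°. The limit is 5 mm.

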